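# Prop the drying cabinet's door ajar on its stay

### The arm

A 6-joint arm with a two-finger parallel gripper is mounted at the origin on the work surface. World frame = base frame: x ahead of the robot, y to its left, z up, the work surface at z = 0. Lengths are in m, angles in rad, forces in N, time in s.
With the tool pointing down it reaches from about 0.3 to 1 m from the base axis. Payload 5.1 kg.
Tool frame: the origin (TCP) lies midway between the tips of the shut fingers; the grasp point (between the pads) lies arm.grip_depth behind it (arm.grip_depth is the distance from the TCP to the grasp point, in m); z points along the fingers, y is the line along which they close (so a half turn about z gives the same grasp; the last joint's range is limited). The gripper opens to 95 mm and grips with 3 to 60 N. Pads are 20 mm wide; open, the fingers measure 119 mm over their backs; the gripper's body (75 mm by 180 mm) begins 59 mm behind the grasp point.
Start: joints at [-1.284, 0.124, 1.65, -0, 1.367, -0.083], TCP at [0.235, -0.606, 0.215] pointing down, gripper open.
Joint ranges: [-2.61, 2.61], [-1.02, 2.33], [0.03, 2.71], [-1.35, 4.49], [0.32, 2.68], [-2.91, 2.91]. Speed limits (rad/s): [2.57, 2.57, 3.14, 3.14, 3.14, 3.14].

### API

Orientations are given as a 3x3 rotation matrix whose columns are the frame's x, y, z axes.
In Python, from rig import arm gives the robot as it stands. The module is installed in compiled form; this text tells all that it offers.
- The arm moves only by the shell command python3 -m handwheel 'ROWS'. ROWS is JSON, a list of rows, each an object of numbers: "gripper": the gripper command: -1 is fully open, 1 is shut, values between are in proportion; "dx", "dy", "dz": the shift along the world's x, y, z in units of 20 cm (1.0 is 20 cm); "turn": the turn about the world's z in units of 30 degrees (1.0 is 30 degrees). In form: [{"gripper": .., "dx": .., "dy": .., "dz": .., "turn": ..}, ...]. A call has 1 to 8 rows; each row is the pose to reach, as a shift and turn from the pose commanded when the call began; what a row does not reach only later rows make up. A row lasts 1/8 s, in which the tool goes at most 62.5 mm and 10.7 degrees, less where a joint would pass 70% of its speed; a pose out of reach is approached as far as the arm can. A call with a number of a shift or a turn outside -1 to 1 is refused whole. A call with a gripper value outside its range is refused whole. The fingers move at their own pace and stop on an object; the grip force is fixed at half the most. Time passes only in rows, so rows that repeat a pose let the fingers close. It gives the time, the measured TCP pose, the force, the opening and the grip force at its end, in the units of the state.
- arm.get_obs(): the state, without advancing time (a new reading comes with each control period).
- arm.grab_frame(name): name is "scene" or "side" or "wrist"; returns the picture (384x512x3 uint8, red, green, blue); there is no depth.
- arm.get_calibration(name): a dict with "K" (3x3 intrinsics, pixels), "extrinsics" (4x4, takes a point from camera to world coordinates); the wrist camera has in their place "mount" (4x4, takes a point from camera to tool coordinates, whose origin is the TCP and whose axes are the flange's). Camera axes: x right, y up, looking along -z (the intrinsics and any distortion apply to the point x, -y, -z); pixel columns grow to the right and rows downward; lengths in m; the calibration is good to about 2 mm. A picture is of the moment at which its call begins: read the wrist's pose just before it. get_calibration takes no time and is no camera call.
- arm.job_done(): hands the job in; it is judged then, once.
The state is a dict: "time_s": time; "joint_positions": joint angles; "joint_velocities": joint speeds; "tau": joint torques, N m; "tcp_pos": TCP position; "orientation": TCP orientation; "contact_force": force on the tool from outside, world axes, zero at the start; "ft_torque": the same for the moment, N m; "finger_gap": finger opening in m; "grasp_force": force on a finger pad.
Only numpy, scipy, OpenCV 4.12 (cv2) and the standard library are available. Lean on these libraries where they do the work, as an engineer would, in place of code of your own. Each camera call takes 0.05 s, during which the arm holds its last target. There are 200 camera calls.

### The job

Prop the door of the little specimen drying cabinet ajar: lift the steel stay arm by its black knob, push the sprung door open with it, and set the stay's third hole, counting from the door, fully down over the peg on the cabinet's top so that the stay lies flat and holds the door by itself. The peg may stand anywhere in its short slot, so feel for it gently without pressing or shoving hard on the peg, then let go. Leave the other things where they are.

Things in the scene. Friction and masses are not known exactly. Their poses are not given: they have to be found in the camera images.
- cabinet: Blue steel drying cabinet fixed on the bench, 260 (x) x 320 (y) x 160 mm high; origin at the centre of its underside, x from its door side to its back, y to its left, z up. An aluminium framed glass door, 280 x 130 x 12 mm, covers its front (-x): upright hinge axis at x -130, y +140 mm in this frame, free edge towards -y.
- bracket: Steel slotted plate, 70 (x) x 34 x 4 mm, fixed on the cabinet's flat top; origin at the centre of its underside, at x -70, y -40, z 160 mm in the cabinet frame, axes as the cabinet's. Its slot runs along x and carries an upright peg; the plate with its peg bears 25 N at most.
- slot (a point): Middle of the slot, on the plate's upper face (4 mm above the bracket's origin). The dark steel peg, 8 mm thick, top 14 mm above this face with a 1.5 mm chamfer, is clamped on the slot's line (y 0) at an unmeasured x from -13 to +13 mm of this point and does not move: find it by feel or by eye.
- door (a joint): Opening angle of the door, rad: 0 shut, growing up to 1.2 as the free edge swings out to -x of the cabinet. A spring shuts it with 0.42 N m at 0 and 0.6 N m more per rad, which pushes the stay towards its knob end with about 3 N when open. About 0.4 rad with the third hole on the peg.
- swivel (a joint): Sideways angle of the stay on the door, rad: 0 when square to the door, pointing inwards; positive is counter-clockwise from above, towards the hinge side. The stay's heading in the cabinet frame (0 along its +x) is this value minus the door angle. Turns easily. At the start the stay lies swung to the left (+y) of the peg.
- stay (a joint): Pitch of the stay, rad: 0 level, lying flat on the bracket plate; positive with the knob end lifted (stops at -0.012 and 0.6). It drops by its own weight, about 0.2 kg. Resting on top of the peg near its third hole it reads about 0.1.
- stay_pivot (a point): Where the stay is pinned to the door's top edge, on its pitch and sideways axes, at mid-thickness of the bar, 6.5 mm above the cabinet's top. It lies 200 mm from the hinge axis along the door and 4 mm towards the door's outer face: x -134, y -60 mm in the cabinet frame when shut.
- stay_hole3 (a point): Centre of the third hole from the door, at the bar's underside; 4 mm above the bracket's origin when seated. The stay is a plain steel bar 24 mm wide, 5 mm thick and 245 mm long, with four round 10 mm holes 75, 107, 139 (this one) and 171 mm from its pivot.
- stay_knob (a point): Centre of the top of the stay's knob, an upright black cylinder 18 mm thick and 40 mm tall standing on the bar 215 mm from the pivot; its top is 42.5 mm above the pivot when the stay is level. Axes: x along the bar away from the door, z up from the bar.
- specimen: Concrete test cylinder, 40 mm thick, 45 mm tall, standing loose near the back right corner of the cabinet's top; origin at its foot. To be left alone.
- weight: Steel calibration weight, 48 mm thick, 68 mm tall, on the bench to the left; origin at its foot. To be left alone.
- jar: Amber glass jar with white cap, 60 mm thick, 90 mm tall, on the bench to the left; origin at its foot. To be left alone.
- wrench: Steel wrench lying on the bench to the right; origin at its middle, underside. To be left alone.

How it is judged:
On the way:
1. the door is pushed open by more than 0.2 rad with the stay lifted by more than 0.04 rad (value of joint door above 0.2 rad and value of joint stay above 0.04 rad), for 0.1 s.
At the end, for the whole second after the job is handed in: The third hole is over the peg (its centre within 3 mm of the slot's line and within 15.5 mm of the slot's middle along it), the stay lies flat (pitch under 0.02 rad), and the door stands still, held open by more than 0.25 rad (y of stay_hole3 in the frame of bracket between -0.003 and 0.003 m and x of stay_hole3 in the frame of bracket between -0.0155 and 0.0155 m and value of joint stay below 0.02 rad and value of joint door above 0.25 rad and velocity of joint door between -0.03 and 0.03 rad/s); the robot touches nothing.
It fails at once if the stay or the robot bears on the peg and its bracket with more than 25 N (contact force between bracket and anything else above 25 N).
It fails at once if the specimen on the cabinet is moved by more than 20 mm (distance of specimen from where it was at the start of the episode above 0.02 m).
It fails at once if the weight is moved by more than 20 mm (distance of weight from where it was at the start of the episode above 0.02 m).
It fails at once if the jar is moved by more than 20 mm (distance of jar from where it was at the start of the episode above 0.02 m).
It fails at once if the wrench is moved by more than 20 mm (distance of wrench from where it was at the start of the episode above 0.02 m).
It also fails if it takes over 72 s, if anything falls off the work surface, if the arm or the gripper's body presses on something with over 40 N, if the wrist force passes 120 N, or if a joint passes its speed limit or range.

## Working session

There is one attempt and no reset: what is moved stays moved. The work goes in short steps, Python scripts to look and compute and a shell command to move; the robot and the scene stay as the last step left them, time stands still between calls to the robot, and variables do not carry over. Pictures are saved under pics/ and viewed, at most 10 in all, crops included, and the job is handed in when it is done.

```bash
mkdir -p pics; python3 - <<'E'
from rig import arm
import cv2,numpy as np
np.set_printoptions(precision=4,suppress=True)
o=arm.get_obs();print(o['time_s'],o['tcp_pos'],o['orientation'],o['finger_gap'],arm.grip_depth)
for n in("scene","side","wrist"):
    f=arm.grab_frame(n);cv2.imwrite(f'pics/{n}0.png',f[...,::-1]);c=arm.get_calibration(n);print(n,c)
E
```

```text
0.0 [ 0.2347 -0.6055  0.2134] [[ 0.9324  0.3614 -0.0006]
 [ 0.3614 -0.9324  0.002 ]
 [ 0.0001 -0.0021 -1.    ]] 0.09469612153486444 0.0188
scene {'K': array([[353.4795,   0.    , 252.3065],
       [  0.    , 353.4795, 191.1865],
       [  0.    ,   0.    ,   1.    ]]), 'extrinsics': array([[-0.2983, -0.7637,  0.5725,  1.1875],
       [ 0.9544, -0.2461,  0.169 ,  0.1683],
       [ 0.0118,  0.5968,  0.8023,  1.003 ],
       [ 0.    ,  0.    ,  0.    ,  1.    ]])}
side {'K': array([[468.4576,   0.    , 246.6727],
       [  0.    , 468.4576, 195.6506],
       [  0.    ,   0.    ,   1.    ]]), 'extrinsics': array([[ 0.9914,  0.1069, -0.0761,  0.4821],
       [-0.1309,  0.7696, -0.6249, -0.9357],
       [-0.0082,  0.6295,  0.777 ,  1.322 ],
       [ 0.    ,  0.    ,  0.    ,  1.    ]])}
wrist {'K': array([[278.6828,   0.    , 259.3405],
       [  0.    , 278.6828, 191.5274],
       [  0.    ,   0.    ,   1.    ]]), 'mount': array([[-0.    ,  0.9689,  0.2473,  0.0677],
       [ 1.    ,  0.0003, -0.001 , -0.    ],
       [-0.001 ,  0.2473, -0.9689, -0.1708],
       [ 0.    ,  0.    ,  0.    ,  1.    ]])}
```

```bash
python3 - <<'E'
import cv2,numpy as np
a=cv2.imread('pics/scene0.png');b=cv2.imread('pics/side0.png')
cv2.imwrite('pics/s0.png',cv2.resize(a,(800,600),interpolation=cv2.INTER_CUBIC));cv2.imwrite('pics/d0.png',cv2.resize(b,(800,600),interpolation=cv2.INTER_CUBIC))
E
```

```text
(no output)
```

View pics/s0.png

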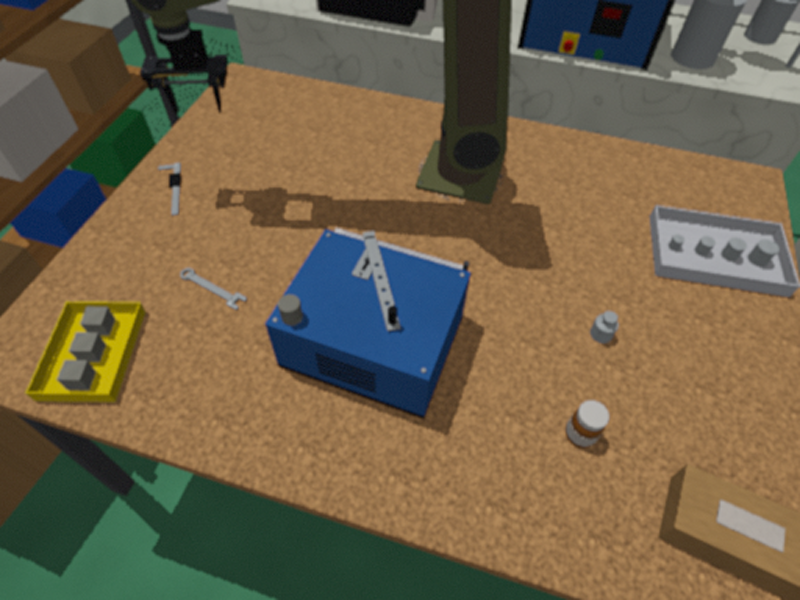

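View pics/d0.png

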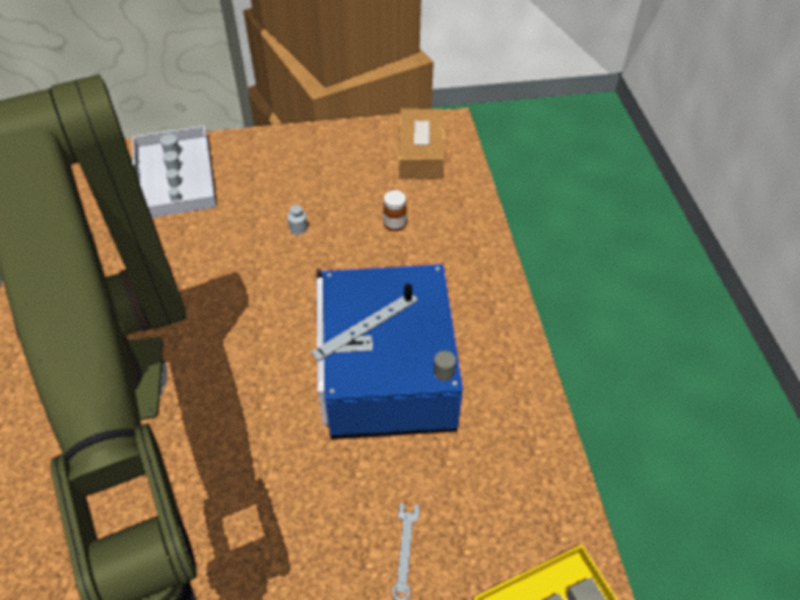

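The scene picture (800x600 scale) shows the cabinet top with corners near (327,232), (468,270), (425,408 at the bench), the stay from (370,236) to (393,325), knob top about (392,312), and bracket at (362,265). The side picture shows the cabinet from (320,270) to (460,385), with the knob at (408,290). I'll enlarge both.

```bash
python3 - <<'E'
import cv2,numpy as np
a=cv2.imread('pics/scene0.png')[142:267,165:310];b=cv2.imread('pics/side0.png')[165:280,195:300]
cv2.imwrite('pics/s1.png',cv2.resize(a,None,fx=4.5,fy=4.5,interpolation=cv2.INTER_CUBIC));cv2.imwrite('pics/d1.png',cv2.resize(b,None,fx=5,fy=5,interpolation=cv2.INTER_CUBIC))
E
```

```text
(no output)
```

View pics/s1.png

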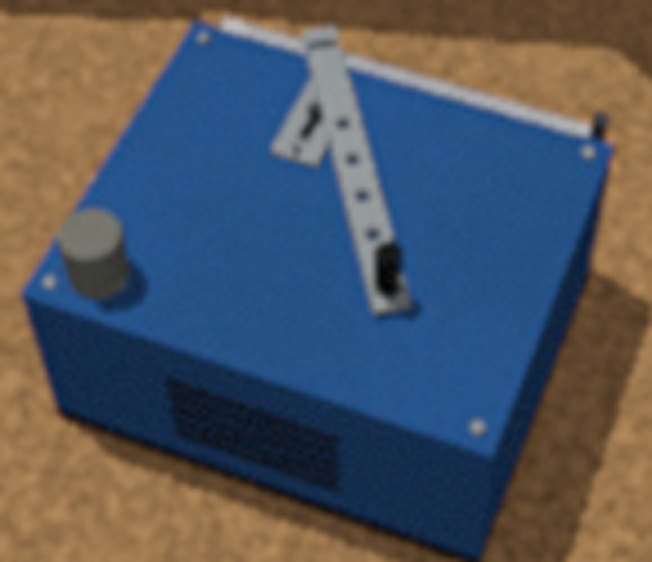

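View pics/d1.png

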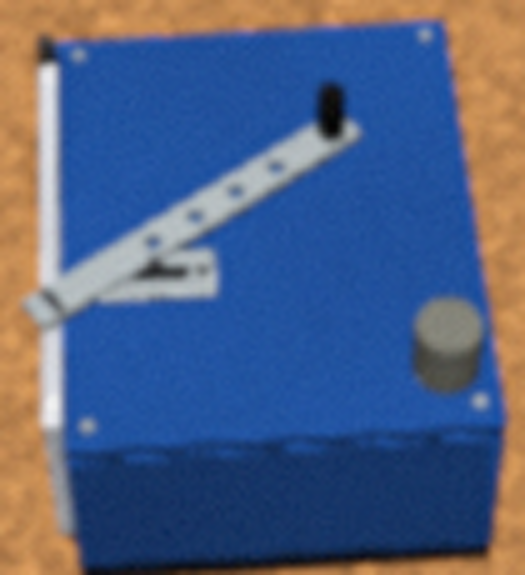

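Scene crop: top corners at (197,20), (612,145), (495,458), (25,292), holes (343,122) to (373,233), knob top (387,247), dark peg about (315,110). Side crop: corners (55,45), (443,22), (505,418), (75,455), holes (153,241) to (277,166), knob top (330,88).

```bash
cat > h.py <<'E'
import numpy as np
from rig import arm
np.set_printoptions(precision=4,suppress=True)
C={n:arm.get_calibration(n) for n in("scene","side")}
def un(n,uv,z):  # pixel -> world at height z
    K,E=C[n]["K"],C[n]["extrinsics"]
    d=np.linalg.inv(K)@[uv[0],uv[1],1];d=E[:3,:3]@[d[0],-d[1],-d[2]]
    return E[:3,3]+d*(z-E[2,3])/d[2]
def pj(n,P):
    K,E=C[n]["K"],C[n]["extrinsics"]
    p=E[:3,:3].T@(np.asarray(P)-E[:3,3]);q=K@[p[0],-p[1],-p[2]];return q[:2]/q[2]
def unwrist(uv,z,pos,R):
    c=arm.get_calibration("wrist");K,M=c["K"],c["mount"]
    d=np.linalg.inv(K)@[uv[0],uv[1],1];d=R@M[:3,:3]@[d[0],-d[1],-d[2]];o=pos+R@M[:3,3]
    return o+d*(z-o[2])/d[2]
E
python3 - <<'E'
from h import *
from scipy.optimize import least_squares
s=lambda p:(165+(p[0]+.5)/4.5-.5,142+(p[1]+.5)/4.5-.5); d=lambda p:(195+(p[0]+.5)/5-.5,165+(p[1]+.5)/5-.5)
loc=np.array([[-.13,-.16],[-.13,.16],[.13,.16],[.13,-.16]])
S=[(197,20),(612,145),(495,458),(25,292)];D=[(75,455),(55,45),(443,22),(505,418)]
for nm,f,P in(("scene",s,S),("side",d,D)):
    W=np.array([un(nm,f(p),.16)[:2] for p in P]);print(W)
    def T(q):c,t=np.cos(q[2]),np.sin(q[2]);return loc@np.array([[c,t],[-t,c]])+q[:2]
    r=least_squares(lambda q:(T(q)-W).ravel(),[.5,0,0]);print(nm,r.x,abs(r.fun).max())
for nm,f,H,k in(("scene",s,[(343,122),(352,158),(362,195),(373,233)],(387,247)),("side",d,[(153,241),(195,216),(236,191),(277,166)],(330,88))):
    print(nm,np.array([un(nm,f(h),.171) for h in H]),[un(nm,f(k),z) for z in(.20,.209,.215)])
print(un("scene",s((315,108)),.17),un("side",d((155,268)),.165))
E
```

```text
[[ 0.4541 -0.2014]
 [ 0.4763  0.1129]
 [ 0.734   0.0996]
 [ 0.7105 -0.2174]]
scene [ 0.5937 -0.0516 -0.0661] 0.003786044848520631
[[ 0.4603 -0.2078]
 [ 0.4731  0.1111]
 [ 0.7319  0.0958]
 [ 0.7117 -0.2168]]
side [ 0.5942 -0.0544 -0.0504] 0.004341821028456372
scene [[ 0.5223 -0.0663  0.171 ]
 [ 0.5505 -0.0506  0.171 ]
 [ 0.5783 -0.0344  0.171 ]
 [ 0.6057 -0.018   0.171 ]] [array([0.6336, 0.0001, 0.2   ]), array([0.6398, 0.002 , 0.209 ]), array([0.6439, 0.0032, 0.215 ])]
side [[ 0.5206 -0.0681  0.171 ]
 [ 0.5483 -0.0524  0.171 ]
 [ 0.576  -0.0364  0.171 ]
 [ 0.604  -0.02    0.171 ]] [array([0.6426, 0.0148, 0.2   ]), array([0.6414, 0.0072, 0.209 ]), array([0.6405, 0.0021, 0.215 ])]
[ 0.5155 -0.089   0.17  ] [ 0.5199 -0.0843  0.165 ]
```

```bash
python3 -m handwheel '[{"gripper":-1,"dx":0.2,"dy":0.2,"dz":0.7,"turn":0},{"gripper":-1,"dx":0.8,"dy":0.9,"dz":0.7,"turn":0.3},{"gripper":-1,"dx":0.8,"dy":0.9,"dz":0.7,"turn":0.3},{"gripper":-1,"dx":0.8,"dy":0.9,"dz":0.7,"turn":0.3},{"gripper":-1,"dx":0.8,"dy":0.9,"dz":0.7,"turn":0.3},{"gripper":-1,"dx":0.8,"dy":0.9,"dz":0.7,"turn":0.3}]'; python3 -m handwheel '[{"gripper":-1,"dx":0.8,"dy":1,"dz":0,"turn":0},{"gripper":-1,"dx":0.8,"dy":1,"dz":0,"turn":0},{"gripper":-1,"dx":0.8,"dy":1,"dz":0,"turn":0},{"gripper":-1,"dx":0.8,"dy":1,"dz":0,"turn":0},{"gripper":-1,"dx":0.8,"dy":1,"dz":0,"turn":0}]'; python3 -m handwheel '[{"gripper":-1,"dx":0.1,"dy":0.7,"dz":0,"turn":0},{"gripper":-1,"dx":0.1,"dy":0.7,"dz":0,"turn":0},{"gripper":-1,"dx":0.1,"dy":0.7,"dz":0,"turn":0},{"gripper":-1,"dx":0.1,"dy":0.7,"dz":0,"turn":0}]'
python3 - <<'E'
from h import *
import cv2
o=arm.get_obs();f=arm.grab_frame("wrist");print(o['time_s'],o['tcp_pos'],o['orientation'],o['joint_positions'],o['contact_force'])
np.savez('w1',p=o['tcp_pos'],R=o['orientation']);cv2.imwrite('pics/w1.png',cv2.resize(f,(800,600),interpolation=cv2.INTER_CUBIC)[...,::-1])
E
```

```text
time_s: 0.9
tcp_pos: [0.3968, -0.4245, 0.3567]
orientation: [[0.862, 0.506, 0.002], [0.506, -0.862, -0.002], [0.001, 0.003, -1.0]]
contact_force: [-0.9, -0.0, -0.2]
finger_gap: 0.0953
grasp_force: 0.0
time_s: 1.52
tcp_pos: [0.556, -0.2241, 0.3531]
orientation: [[0.862, 0.506, -0.002], [0.506, -0.862, 0.001], [-0.001, -0.002, -1.0]]
contact_force: [-0.4, 0.1, -0.5]
finger_gap: 0.095
grasp_force: 0.0
time_s: 2.02
tcp_pos: [0.5746, -0.0868, 0.3541]
orientation: [[0.864, 0.503, -0.001], [0.503, -0.864, -0.001], [-0.001, 0.0, -1.0]]
contact_force: [0.4, -0.3, 0.1]
finger_gap: 0.0948
grasp_force: 0.0
2.025 [ 0.5746 -0.0868  0.3541] [[ 0.8643  0.503  -0.001 ]
 [ 0.503  -0.8643 -0.0008]
 [-0.0012  0.0002 -1.    ]] [-0.2418 -0.0775  1.6248 -0.001   1.5951  0.8019] [ 0.3627 -0.3367  0.0991]
```

View pics/w1.png

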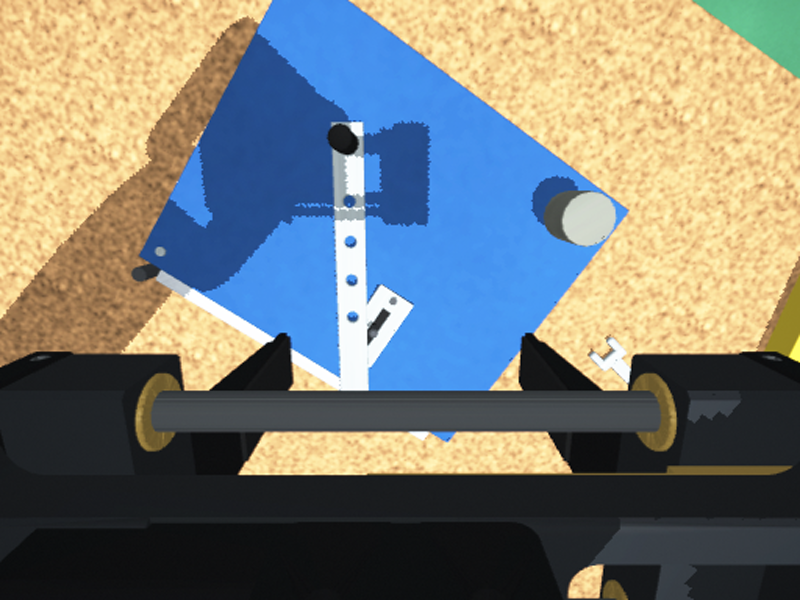

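Wrist view: bar vertical, holes at (352,317)...(349,201), knob top (341,137), bracket plate at (390,315) with the dark peg/slot around (378,325). Closer crop of the slot.

```bash
python3 - <<'E'
import cv2
a=cv2.imread('pics/w1.png')[270:400,330:430]
cv2.imwrite('pics/w1c.png',cv2.resize(a,None,fx=4.5,fy=4.5,interpolation=cv2.INTER_CUBIC))
from h import *
z=np.load('w1.npz')
g=lambda u,v,h:unwrist((u*.64,v*.64),h,z['p'],z['R'])
for p in((352,317),(351,280),(350,241),(349,201)):print(g(*p,.169))
print('knob',g(341,137,.2085),'screw',g(392,300,.164))
E
```

```text
[ 0.5182 -0.0674  0.169 ]
[ 0.5461 -0.0513  0.169 ]
[ 0.5742 -0.0351  0.169 ]
[ 0.6018 -0.0193  0.169 ]
knob [0.6402 0.0021 0.2085] screw [ 0.5471 -0.0899  0.164 ]
```

View pics/w1c.png

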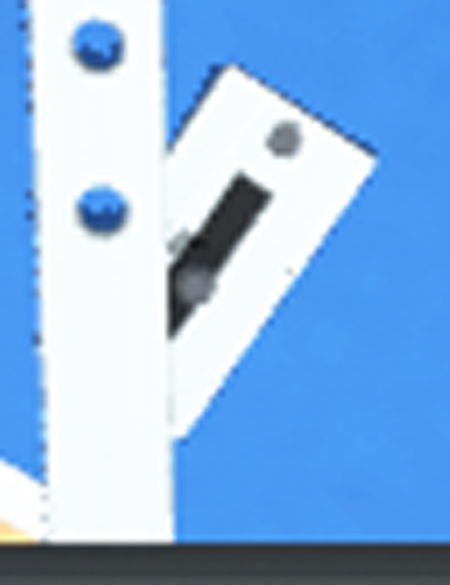

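The crop shows the slot's back end at (256,184) and the grey peg top near (193,280), plate corners at (230,65), (378,155), (185,440).

```bash
python3 - <<'E'
from h import *
z=np.load('w1.npz')
g=lambda u,v,h:unwrist(((330+u/4.5)*.64,(270+v/4.5)*.64),h,z['p'],z['R'])[:2]
yaw=-.058;c,s=np.cos(yaw),np.sin(yaw);R=np.array([[c,-s],[s,c]])
A,B,D=g(230,65,.164),g(378,155,.164),g(185,440,.164)
print(A,B,D,np.linalg.norm(A-B),np.linalg.norm(B-D)); 
e=A-B; print('yaw from short edge',np.arctan2(-e[0],e[1]),'long',np.arctan2(*(B-D)[::-1]))
for yaw in(-.066,-.058,-.05):
    c,s=np.cos(yaw),np.sin(yaw);R=np.array([[c,-s],[s,c]])
    mid=(A+D)/2
    br=np.array([.594,-.053])+R@[-.07,-.04]
    print(yaw,'bracket: corners',mid,'cab',br)
    for nm,p in(('pegtop',g(193,280,.178)),('pegfoot?',g(193,280,.166)),('slotend',g(256,184,.164))):print(nm,p,'rel',R.T@(p-mid),R.T@(p-br))
# seated geometry
H=np.array([-.13,.14])
def P(t):return H+.2*np.array([-np.sin(t),-np.cos(t)])+.004*np.array([-np.cos(t),np.sin(t)])
from scipy.optimize import brentq
R=np.array([[np.cos(-.058),np.sin(.058)],[-np.sin(.058),np.cos(.058)]]);O=np.array([.594,-.053])
for sx in(-.013,-.006,0,.006,.013):
    pg=np.array([-.07+sx+.001,-.04])
    t=brentq(lambda t:np.linalg.norm(P(t)-pg)-.139,0,1);p=P(t);h=np.arctan2(*(pg-p)[::-1]);k=p+.215*np.array([np.cos(h),np.sin(h)])
    print(sx,t,h,'world head',h-.058,'knob',O+R@k,'pivot',O+R@p)
E
```

```text
[ 0.5543 -0.0752] [ 0.5532 -0.1082] [ 0.4836 -0.1048] 0.03303924205183195 0.06968427898950015
yaw from short edge -0.033826852519943294 long -0.04874715028022681
-0.066 bracket: corners [ 0.5189 -0.09  ] cab [ 0.5215 -0.0883]
pegtop [ 0.5182 -0.0885] rel [-0.0009  0.0015] [-0.0033 -0.0004]
pegfoot? [ 0.5142 -0.0897] rel [-0.0048 -0.    ] [-0.0072 -0.0019]
slotend [ 0.5365 -0.0909] rel [0.0176 0.0002] [ 0.0151 -0.0016]
-0.058 bracket: corners [ 0.5189 -0.09  ] cab [ 0.5218 -0.0889]
pegtop [ 0.5182 -0.0885] rel [-0.0009  0.0015] [-0.0037  0.0002]
pegfoot? [ 0.5142 -0.0897] rel [-0.0048 -0.    ] [-0.0076 -0.0013]
slotend [ 0.5365 -0.0909] rel [0.0176 0.0001] [ 0.0148 -0.0012]
-0.05 bracket: corners [ 0.5189 -0.09  ] cab [ 0.5221 -0.0895]
pegtop [ 0.5182 -0.0885] rel [-0.0008  0.0015] [-0.004   0.0008]
pegfoot? [ 0.5142 -0.0897] rel [-0.0048  0.    ] [-0.0079 -0.0007]
slotend [ 0.5365 -0.0909] rel [ 0.0176 -0.0001] [ 0.0144 -0.0008]
-0.013 0.45220357479503914 -0.0133133943070585 world head -0.0713133943070585 knob [ 0.5856 -0.0936] pivot [ 0.3712 -0.0783]
-0.006 0.4133076747771829 0.011172210315236051 world head -0.04682778968476395 knob [ 0.5927 -0.0921] pivot [ 0.378  -0.0821]
0 0.38019950451499723 0.03046298774758588 world head -0.027537012252414124 knob [ 0.5988 -0.091 ] pivot [ 0.3839 -0.0851]
0.006 0.34732901604258226 0.0481876896779734 world head -0.009812310322026604 knob [ 0.6048 -0.09  ] pivot [ 0.3898 -0.0879]
0.013 0.30930276750848174 0.06689613344134324 world head 0.008896133441343233 knob [ 0.6118 -0.089 ] pivot [ 0.3968 -0.0909]
```

```bash
python3 -m handwheel '[{"gripper":-0.5,"dx":0.33,"dy":0.45,"dz":-0.3,"turn":0},{"gripper":-0.5,"dx":0.33,"dy":0.45,"dz":-0.5,"turn":0},{"gripper":-0.5,"dx":0.33,"dy":0.45,"dz":-0.5,"turn":0},{"gripper":-0.5,"dx":0.33,"dy":0.45,"dz":-0.65,"turn":0},{"gripper":-0.5,"dx":0.33,"dy":0.45,"dz":-0.75,"turn":0},{"gripper":-0.5,"dx":0.33,"dy":0.45,"dz":-0.82,"turn":0},{"gripper":-0.5,"dx":0.33,"dy":0.45,"dz":-0.86,"turn":0},{"gripper":-0.5,"dx":0.33,"dy":0.45,"dz":-0.86,"turn":0}]'; python3 -m handwheel '[{"gripper":1,"dx":0,"dy":0,"dz":0,"turn":0},{"gripper":1,"dx":0,"dy":0,"dz":0,"turn":0},{"gripper":1,"dx":0,"dy":0,"dz":0,"turn":0},{"gripper":1,"dx":0,"dy":0,"dz":0,"turn":0},{"gripper":1,"dx":0,"dy":0,"dz":0,"turn":0},{"gripper":1,"dx":0,"dy":0,"dz":0,"turn":0}]'
```

```text
time_s: 3.08
tcp_pos: [0.6409, 0.0036, 0.1828]
orientation: [[0.865, 0.503, 0.0], [0.503, -0.865, -0.0], [0.0, 0.0, -1.0]]
contact_force: [-0.5, -0.1, -0.3]
finger_gap: 0.0712
grasp_force: 0.0
time_s: 3.82
tcp_pos: [0.6409, 0.0039, 0.1826]
orientation: [[0.864, 0.503, -0.0], [0.503, -0.864, -0.0], [-0.0, -0.0, -1.0]]
contact_force: [0.3, -0.3, -0.8]
finger_gap: 0.0174
grasp_force: 30.0
```

```bash
python3 -m handwheel '[{"gripper":1,"dx":-0.008,"dy":-0.005,"dz":0.04,"turn":0},{"gripper":1,"dx":-0.017,"dy":-0.01,"dz":0.08,"turn":0},{"gripper":1,"dx":-0.027,"dy":-0.016,"dz":0.12,"turn":0},{"gripper":1,"dx":-0.037,"dy":-0.022,"dz":0.16,"turn":0},{"gripper":1,"dx":-0.045,"dy":-0.027,"dz":0.19,"turn":0},{"gripper":1,"dx":-0.045,"dy":-0.027,"dz":0.19,"turn":0}]'
```

```text
time_s: 4.58
tcp_pos: [0.6316, -0.0019, 0.2211]
orientation: [[0.865, 0.503, -0.0], [0.503, -0.865, -0.001], [-0.001, 0.0, -1.0]]
contact_force: [-0.1, -0.9, -2.9]
finger_gap: 0.0173
grasp_force: 30.0
```

```bash
python3 -m handwheel '[{"gripper":1,"dx":-0.03,"dy":-0.05,"dz":0,"turn":-0.1},{"gripper":1,"dx":-0.05,"dy":-0.09,"dz":0,"turn":-0.21},{"gripper":1,"dx":-0.08,"dy":-0.14,"dz":0,"turn":-0.32},{"gripper":1,"dx":-0.1,"dy":-0.18,"dz":0,"turn":-0.43},{"gripper":1,"dx":-0.12,"dy":-0.23,"dz":0,"turn":-0.54},{"gripper":1,"dx":-0.12,"dy":-0.23,"dz":0,"turn":-0.54}]'; python3 -m handwheel '[{"gripper":1,"dx":-0.02,"dy":-0.05,"dz":0,"turn":-0.1},{"gripper":1,"dx":-0.04,"dy":-0.09,"dz":0,"turn":-0.21},{"gripper":1,"dx":-0.06,"dy":-0.13,"dz":0,"turn":-0.32},{"gripper":1,"dx":-0.08,"dy":-0.17,"dz":0,"turn":-0.43},{"gripper":1,"dx":-0.1,"dy":-0.215,"dz":0,"turn":-0.53},{"gripper":1,"dx":-0.1,"dy":-0.215,"dz":0,"turn":-0.53}]'
python3 - <<'E'
from h import *
import cv2
f=arm.grab_frame("scene")[140:250,170:290];g=arm.grab_frame("side")[185:275,180:300]
cv2.imwrite('pics/v2.png',np.hstack([cv2.resize(f,(400,366),interpolation=cv2.INTER_CUBIC),cv2.resize(g,(400,300),interpolation=cv2.INTER_CUBIC)]if 0 else [cv2.resize(f,(400,360),interpolation=cv2.INTER_CUBIC),np.vstack([cv2.resize(g,(400,300),interpolation=cv2.INTER_CUBIC),np.zeros((60,400,3),np.uint8)])])[...,::-1])
E
```

```text
time_s: 5.32
tcp_pos: [0.6082, -0.0482, 0.2211]
orientation: [[0.971, 0.24, 0.002], [0.24, -0.971, 0.0], [0.002, 0.0, -1.0]]
contact_force: [3.9, 1.4, -1.6]
finger_gap: 0.0176
grasp_force: 30.0
time_s: 6.08
tcp_pos: [0.5878, -0.0912, 0.2208]
orientation: [[0.999, -0.034, 0.0], [-0.034, -0.999, -0.0], [0.0, 0.0, -1.0]]
contact_force: [3.9, -0.2, -0.8]
finger_gap: 0.0172
grasp_force: 30.0
```

View pics/v2.png

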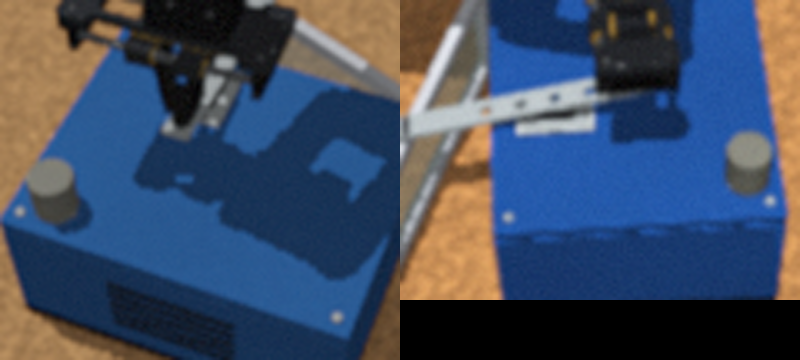

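The door is open and the stay hangs above the bracket. Side view: bar from (410,120) to (600,90), over the plate at (555,122). Now lowering gently.

```bash
python3 -m handwheel '[{"gripper":1,"dx":0.005,"dy":0,"dz":-0.02,"turn":0},{"gripper":1,"dx":0.01,"dy":0,"dz":-0.04,"turn":0},{"gripper":1,"dx":0.014,"dy":0,"dz":-0.055,"turn":0},{"gripper":1,"dx":0.017,"dy":0,"dz":-0.065,"turn":0},{"gripper":1,"dx":0.017,"dy":0,"dz":-0.065,"turn":0},{"gripper":1,"dx":0.017,"dy":0,"dz":-0.065,"turn":0}]'; for i in 1 2 3; do :; done; python3 -m handwheel '[{"gripper":1,"dx":0.001,"dy":0,"dz":-0.005,"turn":0},{"gripper":1,"dx":0.002,"dy":0,"dz":-0.01,"turn":0},{"gripper":1,"dx":0.002,"dy":0,"dz":-0.01,"turn":0}]';  python3 -m handwheel '[{"gripper":1,"dx":0.001,"dy":0,"dz":-0.005,"turn":0},{"gripper":1,"dx":0.002,"dy":0,"dz":-0.01,"turn":0},{"gripper":1,"dx":0.002,"dy":0,"dz":-0.01,"turn":0}]'
```

```text
time_s: 6.92
tcp_pos: [0.5912, -0.0904, 0.2076]
orientation: [[0.999, -0.033, -0.0], [-0.033, -0.999, 0.0], [-0.0, -0.0, -1.0]]
contact_force: [3.6, -0.1, 0.4]
finger_gap: 0.0174
grasp_force: 30.0
time_s: 7.3
tcp_pos: [0.5917, -0.0905, 0.2057]
orientation: [[0.999, -0.033, 0.0], [-0.033, -0.999, -0.0], [0.0, 0.0, -1.0]]
contact_force: [3.4, 0.2, 1.0]
finger_gap: 0.0176
grasp_force: 30.0
time_s: 7.68
tcp_pos: [0.5922, -0.0905, 0.2043]
orientation: [[0.999, -0.033, 0.0], [-0.033, -0.999, -0.0], [0.0, 0.0, -1.0]]
contact_force: [1.8, -0.2, 4.1]
finger_gap: 0.0174
grasp_force: 30.0
```

Contact on the peg top at z≈.2045, so I'll slide lightly to feel for the hole.

```bash
python3 -m handwheel '[{"gripper":1,"dx":-0.003,"dy":0.002,"dz":0,"turn":0},{"gripper":1,"dx":-0.005,"dy":0.004,"dz":0,"turn":0},{"gripper":1,"dx":-0.005,"dy":0.004,"dz":0,"turn":0}]';  python3 -m handwheel '[{"gripper":1,"dx":-0.002,"dy":0.001,"dz":0,"turn":0},{"gripper":1,"dx":-0.005,"dy":0.003,"dz":0,"turn":0},{"gripper":1,"dx":-0.005,"dy":0.003,"dz":0,"turn":0}]'
```

```text
time_s: 8.05
tcp_pos: [0.5918, -0.09, 0.2042]
orientation: [[0.999, -0.033, 0.002], [-0.033, -0.999, -0.001], [0.002, 0.001, -1.0]]
contact_force: [5.2, -0.5, 4.0]
finger_gap: 0.0176
grasp_force: 30.0
time_s: 8.43
tcp_pos: [0.5895, -0.0888, 0.2027]
orientation: [[0.999, -0.033, -0.002], [-0.033, -0.999, 0.001], [-0.002, -0.001, -1.0]]
contact_force: [4.0, -0.3, 1.3]
finger_gap: 0.0177
grasp_force: 30.0
```

```bash
python3 -m handwheel '[{"gripper":1,"dx":0.001,"dy":0,"dz":-0.004,"turn":0},{"gripper":1,"dx":0.002,"dy":0,"dz":-0.008,"turn":0},{"gripper":1,"dx":0.002,"dy":0,"dz":-0.008,"turn":0}]'
```

```text
time_s: 8.8
tcp_pos: [0.5901, -0.089, 0.2016]
orientation: [[0.999, -0.033, -0.001], [-0.033, -0.999, 0.0], [-0.001, -0.0, -1.0]]
contact_force: [1.1, 0.0, -0.2]
finger_gap: 0.0169
grasp_force: 30.0
```

```bash
python3 -m handwheel '[{"gripper":1,"dx":0.001,"dy":0,"dz":-0.005,"turn":0},{"gripper":1,"dx":0.002,"dy":0,"dz":-0.01,"turn":0},{"gripper":1,"dx":0.003,"dy":0,"dz":-0.015,"turn":0},{"gripper":1,"dx":0.003,"dy":0,"dz":-0.015,"turn":0}]'
```

```text
time_s: 9.3
tcp_pos: [0.5909, -0.0892, 0.1989]
orientation: [[0.999, -0.033, -0.001], [-0.033, -0.999, -0.0], [-0.001, 0.0, -1.0]]
contact_force: [1.0, -0.7, 1.7]
finger_gap: 0.0174
grasp_force: 30.0
```

```bash
python3 -m handwheel '[{"gripper":1,"dx":0.001,"dy":0,"dz":-0.005,"turn":0},{"gripper":1,"dx":0.002,"dy":0,"dz":-0.01,"turn":0},{"gripper":1,"dx":0.003,"dy":0,"dz":-0.015,"turn":0},{"gripper":1,"dx":0.003,"dy":0,"dz":-0.015,"turn":0}]'
```

```text
time_s: 9.8
tcp_pos: [0.5916, -0.0892, 0.1959]
orientation: [[0.999, -0.033, -0.0], [-0.033, -0.999, -0.0], [-0.0, 0.0, -1.0]]
contact_force: [-0.9, -1.6, 1.4]
finger_gap: 0.0175
grasp_force: 30.0
```

```bash
python3 -m handwheel '[{"gripper":1,"dx":0,"dy":-0.002,"dz":-0.005,"turn":0},{"gripper":1,"dx":0,"dy":-0.002,"dz":-0.01,"turn":0},{"gripper":1,"dx":0.001,"dy":-0.002,"dz":-0.015,"turn":0},{"gripper":1,"dx":0.001,"dy":-0.002,"dz":-0.015,"turn":0}]'
```

```text
time_s: 10.3
tcp_pos: [0.5921, -0.0894, 0.1929]
orientation: [[0.999, -0.033, 0.001], [-0.033, -0.999, 0.0], [0.001, -0.0, -1.0]]
contact_force: [1.0, -1.2, 1.7]
finger_gap: 0.0172
grasp_force: 30.0
```

```bash
python3 -m handwheel '[{"gripper":1,"dx":0.001,"dy":0,"dz":-0.005,"turn":0},{"gripper":1,"dx":0.002,"dy":0,"dz":-0.01,"turn":0},{"gripper":1,"dx":0.003,"dy":0,"dz":-0.015,"turn":0},{"gripper":1,"dx":0.003,"dy":0,"dz":-0.015,"turn":0}]'
```

```text
time_s: 10.8
tcp_pos: [0.5926, -0.0894, 0.1899]
orientation: [[0.999, -0.033, 0.0], [-0.033, -0.999, 0.0], [0.0, -0.0, -1.0]]
contact_force: [2.2, -1.9, 0.2]
finger_gap: 0.0174
grasp_force: 30.0
```

```bash
python3 -m handwheel '[{"gripper":1,"dx":0.001,"dy":-0.003,"dz":-0.005,"turn":0},{"gripper":1,"dx":0.002,"dy":-0.003,"dz":-0.01,"turn":0},{"gripper":1,"dx":0.003,"dy":-0.003,"dz":-0.015,"turn":0},{"gripper":1,"dx":0.003,"dy":-0.003,"dz":-0.015,"turn":0}]'
```

```text
time_s: 11.3
tcp_pos: [0.5932, -0.09, 0.1869]
orientation: [[0.999, -0.033, 0.0], [-0.033, -0.999, 0.0], [0.0, -0.0, -1.0]]
contact_force: [3.3, 0.5, 0.0]
finger_gap: 0.0175
grasp_force: 30.0
```

```bash
python3 -m handwheel '[{"gripper":1,"dx":0.001,"dy":-0.002,"dz":-0.005,"turn":0},{"gripper":1,"dx":0.002,"dy":-0.002,"dz":-0.01,"turn":0},{"gripper":1,"dx":0.003,"dy":-0.002,"dz":-0.014,"turn":0},{"gripper":1,"dx":0.003,"dy":-0.002,"dz":-0.014,"turn":0}]'
```

```text
time_s: 11.8
tcp_pos: [0.5937, -0.0904, 0.1841]
orientation: [[0.999, -0.033, -0.0], [-0.033, -0.999, 0.0], [-0.0, -0.0, -1.0]]
contact_force: [3.2, -0.7, 0.1]
finger_gap: 0.0178
grasp_force: 30.0
```

```bash
python3 -m handwheel '[{"gripper":1,"dx":0.002,"dy":0,"dz":0,"turn":0},{"gripper":1,"dx":0.004,"dy":0,"dz":-0.003,"turn":0},{"gripper":1,"dx":0.004,"dy":0,"dz":-0.006,"turn":0},{"gripper":1,"dx":0.004,"dy":0,"dz":-0.006,"turn":0}]'
```

```text
time_s: 12.3
tcp_pos: [0.594, -0.0904, 0.1829]
orientation: [[0.999, -0.033, -0.001], [-0.033, -0.999, 0.0], [-0.001, -0.0, -1.0]]
contact_force: [-1.3, -0.3, 1.7]
finger_gap: 0.0176
grasp_force: 30.0
```

```bash
python3 -m handwheel '[{"gripper":-0.3,"dx":0,"dy":0,"dz":0,"turn":0},{"gripper":-0.3,"dx":0,"dy":0,"dz":0,"turn":0},{"gripper":-0.3,"dx":0,"dy":0,"dz":0,"turn":0},{"gripper":-0.3,"dx":0,"dy":0,"dz":0,"turn":0}]'; python3 -m handwheel '[{"gripper":-0.3,"dx":0,"dy":0,"dz":0.1,"turn":0},{"gripper":-0.3,"dx":0,"dy":0,"dz":0.3,"turn":0},{"gripper":-0.3,"dx":0,"dy":0,"dz":0.6,"turn":0},{"gripper":-0.3,"dx":0,"dy":0,"dz":0.9,"turn":0},{"gripper":-0.3,"dx":0,"dy":0,"dz":0.9,"turn":0},{"gripper":-0.3,"dx":0,"dy":0,"dz":0.9,"turn":0}]'
python3 - <<'E'
from h import *
import cv2
o=arm.get_obs();w=arm.grab_frame("wrist");print(o['time_s'],o['tcp_pos'],o['contact_force'])
g=arm.grab_frame("side")[180:280,170:300]
np.savez('w2',p=o['tcp_pos'],R=o['orientation'])
cv2.imwrite('pics/v3.png',np.hstack([cv2.resize(w,(400,300)),cv2.resize(g,(400,300),interpolation=cv2.INTER_CUBIC)])[...,::-1])
E
```

```text
time_s: 12.8
tcp_pos: [0.5945, -0.0904, 0.183]
orientation: [[0.999, -0.033, 0.0], [-0.033, -0.999, 0.0], [0.0, -0.0, -1.0]]
contact_force: [-0.3, 0.7, 0.8]
finger_gap: 0.052
grasp_force: 0.0
time_s: 13.55
tcp_pos: [0.5945, -0.0905, 0.3641]
orientation: [[0.999, -0.033, 0.001], [-0.033, -0.999, -0.0], [0.001, 0.0, -1.0]]
contact_force: [-0.8, -0.3, -0.4]
finger_gap: 0.0616
grasp_force: 0.0
13.55 [ 0.5945 -0.0905  0.3641] [-0.763  -0.3197 -0.3732]
```

View pics/v3.png

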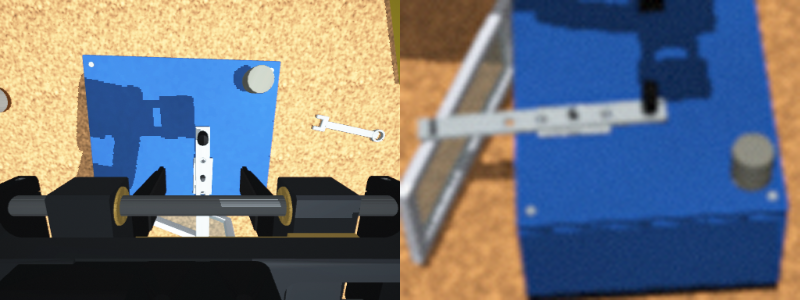

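The side view shows the stay lying flat and the door standing open. Its third hole, at (572,113), is filled by the dark peg, and the gripper is well clear.

```bash
python3 -c "
from rig import arm
print(arm.job_done())"
```

```text
the job is handed in; nothing more can be done
None
```

The stay's third hole is seated on the peg, lying flat and holding the door open by itself; the gripper let go and is clear, and the job is handed in at about 13.6 s, though no verdict came back.

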